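Draw one model base plate from the spring-return dispenser and add it to the pile

ROBOT

A 7-joint arm with a two-finger parallel gripper is mounted at the origin on the work surface. World frame = base frame: x ahead of the robot, y to its left, z up, the work surface at z = 0. Lengths are in mm, angles in rad, forces in N, time in s.
With the tool pointing down it reaches from about 400 to 875 mm from the base axis. Payload 4.4 kg.
Tool frame: the origin (TCP) lies at the very end of the fingers, on their centre line; the grasp point (between the pads) lies 19 mm behind it; z points along the fingers, y is the line along which they close (so a half turn about z gives the same grasp; the last joint's range is limited). The gripper opens to 85 mm and grips with 20 to 120 N. Pads are 22 mm wide; open, the fingers measure 114 mm over their backs; the gripper's body (76 mm by 85 mm) begins 54 mm behind the grasp point. The pads swing forward as they close: fully open they stand 13 mm farther back than shut.
Start: joints at [-1.268, 0.628, 0.038, 1.517, -0.027, 0.996, -0.02], TCP at [234.3, 606.318, 231.313] pointing down, gripper open.
Joint ranges: [-3.06, 3.06], [-0.37, 2.12], [-1.25, 1.32], [0.18, 2.47], [-1.1, 4.24], [0.23, 1.98], [-2.94, 2.94]. Speed limits (rad/s): [2.57, 2.57, 3.14, 3.14, 3.14, 3.14, 3.14].

INTERFACE

Orientations are given as [roll, pitch, yaw] about the fixed x, y, z axes, in that order (R = Rz(yaw) Ry(pitch) Rx(roll)).
In Python, from cell import ctrl gives the robot as it stands.
- The arm moves only by the tool jog_arm, never from a script. Its argument "plan" is a list of rows, each an object of numbers: "tx", "ty", "tz": the shift along the tool's x, y, z as a fraction of full scale; "wx", "wy", "wz": the turn, a rotation vector about the tool's x, y, z as a fraction of full scale; "claw": the closure, from 0 (fully open) to 1 (shut). In form: [{"tx": .., "ty": .., "tz": .., "wx": .., "wy": .., "wz": .., "claw": ..}, ...]. A call has 1 to 12 rows; each row is the pose to reach, as a shift and turn from the pose commanded when the call began, along the tool's axes at that moment; what a row does not reach only later rows make up. Full scale, the value 1, is 300 mm for a shift and 90 degrees for a turn. A row lasts 1/10 s, in which the tool goes at most 50 mm and 8.59 degrees, less where a joint would pass 70% of its speed; a pose out of reach is approached as far as the arm can. A call with a number of a shift or a turn outside -1 to 1 is refused whole. A call with a gripper value outside its range is refused whole. The fingers move at their own pace and stop on an object; the grip force is fixed at half the most. Time passes only in rows, so rows that repeat a pose let the fingers close. It gives the time, the measured TCP pose, the force, the opening and the grip force at its end, in the units of the state.
- ctrl.read_state(): the state, without advancing time (a new reading comes with each control period).
- ctrl.get_image(name): name is "scene" or "top" or "wrist"; returns a dict with "img" (400x640x3 uint8, red, green, blue), "depth" (400x640 float32, mm along the optical axis (not along the pixel's ray), 0 where there is no reading), "fx", "fy", "cx", "cy" (pixels), "position" and "orientation" of the camera in the world; the wrist camera has in their place "hand_eye" (4x4, takes a point from camera to tool coordinates, whose origin is the TCP and whose axes are the flange's). Camera axes: x right, y down, z forward; pixel columns grow to the right and rows downward; lengths in mm; the calibration is good to about 2 mm. A picture is of the moment at which its call begins: read the wrist's pose just before it.
- ctrl.finish_job(): hands the job in; it is judged then, once.
Trained networks look in a picture, given as the dict that the camera call returned (one of the last four; its "shot" number tells which), for a name from the list of things; names that differ only in an ending like _2 or _b are one class to them, and where a whole thing is asked for, a point or a joint stands for the part that bears it (a point fixed in the world has none). Each returns a list of dicts, best first, with "score" (0 to 1); they miss things now and then, are a little off and sometimes report something else, mostly with a low value. They report only what shows in the picture. A call takes as long as a camera call. They do not tell look-alikes from the thing itself.
- ctrl.trace(picture, thing): "pixels" (400x640 bool, what is visible of it) and "extent" ([centre column, centre row, width, height] in pixels, round what is visible of it).
The state is a dict: "clock": time; "qpos": joint angles; "qd": joint speeds; "tau": joint torques, N m; "eef_pos": TCP position; "tool_rot": TCP orientation; "force": force on the tool from outside, world axes, zero at the start; "torque": the same for the moment, N m; "width": finger opening in mm; "gripper_force": force on a finger pad.
Only numpy, scipy, OpenCV 4.12 (cv2) and the standard library are available. Lean on these libraries where they do the work, as an engineer would, in place of code of your own. Each camera call takes 0.05 s, during which the arm holds its last target. There are 200 camera calls.

TASK

Pull the orange handle of the plate dispenser all the way out to its stop so that it pushes out one base plate, then ease the slide back home under control without letting the spring snap it shut. Pick up the plate that was pushed out and stack it squarely on top of the two plates on the small steel stand, leaving the other plates in the dispenser and not disturbing the yellow bin, the bottle or the plaster cast.

Things in the scene. Friction and masses are not known exactly. Their poses are not given: they have to be found in the camera images.
- dispenser: Fixed grey and aluminium plate dispenser, 205 mm long (its x), 84 mm wide (y). Origin on the bench under the magazine's centre; -x is the front (towards the robot), z up. The magazine is an open-topped well, x -40 to +40 mm, rim 50 mm above the bench, with three plates lying flat on each other on a deck 26 mm above the bench. Behind it (x to +118 mm) a cover 43 mm high.
- tongue_end (a point): Middle of the top front edge of the dispenser's aluminium tongue, 26 mm up, at dispenser x = -87 mm; the tongue is 28 mm wide and runs back to the magazine. A pushed-out plate rests on it, centre at about dispenser x = -81 mm, 26 to 32 mm up, overhanging it 8 mm at each side and 29 mm at the end, so fingers can straddle its long sides from above.
- slide (a joint): Travel in m of the dispenser's sprung ejector slide along the dispenser's -x: 0 = home, 0.080 = out at its stop. A spring pulls it home with 3 N at home, rising to 7 N at the stop; let go, it snaps back. Drawn out, it pushes the bottom plate out; when it goes home that plate stays out and the next drops down in the magazine.
- handle (a point): Point in the slide's orange handle, 68 mm up, axes as the dispenser's; at home at dispenser x = -52 mm. The handle is an upright plate 8 mm thick (x), 61 mm wide (y), from 37 to 80 mm above the bench: its top 30 mm stand above the magazine rim. Closed fingers fit behind it (+x side) over the magazine, tips 56 mm up, to draw it to -x; it can also be pinched across its 8 mm.
- plate_c (a point): Centre (half-way up) of the base plate to be drawn, at first the lowest in the magazine: pale blue plastic, 70 mm (its x) by 44 mm (its y) by 6 mm thick, about 25 to 40 g, with two rows of small dark dots on top. z up. Gripped far from its centre it may sag. All plates are alike.
- spare1_c (a point): Centre of the second plate in the magazine, 70 x 44 x 6 mm; it must stay in the magazine (it drops 6 mm to the deck when the slide has gone home).
- spare2_c (a point): Centre of the third, uppermost plate in the magazine, 70 x 44 x 6 mm; it too must stay in the magazine and sinks with the other.
- stand: Fixed steel stand, a block 56 mm (its x) by 28 mm (its y) by 12 mm high; origin at the centre of its underside. Two loose plates lie on it, lengthwise along its x, overhanging it all round. It stands to the left or right of the dispenser.
- pile_top_c (a point): Centre (half-way up) of the upper of the two plates on the stand, about 21 mm above the bench; same plate, 70 mm along its x, 44 mm along its y, 6 mm thick. The new plate belongs on top of it, centre 6 mm higher.
- bin: Bystander: fixed yellow small-parts bin, 90 x 90 x 50 mm, origin at the centre of its underside.
- bottle: Bystander: loose white bottle with blue cap, 56 mm across, 130 mm high, origin at the centre of its underside.
- cast: Bystander: loose cream plaster cast of a row of teeth, 55 x 62 mm, 27 mm high, origin at the centre of its underside.
Not all that is in view belongs to the job. Leave any red look-alike of the part that bears pile_top_c alone. Of the things like the dispenser, leave any that is black; of the rest the larger one is meant.

How it is judged:
By the outcome, as a careful person would: the job done as asked, in the order asked, and still so for the second after the job is handed in, with the robot touching nothing.
It also fails if it takes over 56 s, if anything falls off the work surface, if the arm or the gripper's body presses on something with over 40 N, if the wrist force passes 120 N, or if a joint passes its speed limit or range.

## Working session

There is one attempt and no reset: what is moved stays moved. The work goes in short steps, Python scripts to look and compute and a tool call to move; the robot and the scene stay as the last step left them, time stands still between calls to the robot, and variables do not carry over. Pictures are saved under pics/ and viewed, at most 10 in all, crops included, and the job is handed in when it is done.

Besides the shell and the picture viewer there is one more tool, called after "Call:" as name([rows], argument=value, ...), one row to a line, values as JSON. jog_arm: Moves the arm, as the interface text tells. Shift numbers are shares of 300 mm and turn numbers shares of 90 degrees, none past 1 either way. Its arguments: {"type":"object","properties":{"plan":{"type":"array"}},"required":["plan"]}

```bash
mkdir -p pics; ls
cat > h.py <<'E'
import numpy as np, cv2
from scipy.spatial.transform import Rotation as R
from cell import ctrl
def pose():
    s=ctrl.read_state(); return s,np.array(s["eef_pos"]),R.from_euler('xyz',s["tool_rot"]).as_matrix()
def shot(n):
    s,p,Rm=pose(); d=ctrl.get_image(n)
    if n=="wrist":
        H=np.array(d["hand_eye"]); T=np.eye(4); T[:3,:3]=Rm; T[:3,3]=p; d["T"]=T@H
    else:
        T=np.eye(4); o=np.array(d["orientation"]); 
        T[:3,:3]=o if o.shape==(3,3) else R.from_euler('xyz',o).as_matrix(); T[:3,3]=d["position"]; d["T"]=T
    return d
def cloud(d):
    v,u=np.mgrid[:400,:640]; z=d["depth"]
    P=np.stack([(u-d["cx"])/d["fx"]*z,(v-d["cy"])/d["fy"]*z,z],-1)
    W=P@d["T"][:3,:3].T+d["T"][:3,3]; W[z<=0]=np.nan; return W
def save(d,f,box=None):
    im=d["img"][:,:,::-1]
    if box: x0,y0,x1,y1=box; im=cv2.resize(im[y0:y1,x0:x1],None,fx=2,fy=2)
    cv2.imwrite("pics/"+f,im)
def rect(W,m):
    q=W[m]; q=q[~np.isnan(q[:,0])]; r=cv2.minAreaRect(q[:,:2].astype(np.float32)); return r,np.median(q,0)
E
python3 - <<'E'
from h import *
s,p,_=pose(); print(s)
for n in("top","scene"):
    d=shot(n); save(d,n+"1.png"); W=cloud(d); print(n,d["position"],d["orientation"])
    for t in("dispenser","handle","stand","pile_top_c","plate_c","bin","bottle","cast"):
        for r in ctrl.trace(d,t)[:4]:
            m=r["pixels"]
            if m.sum()>20: print(t,round(r["score"],2),np.round(r["extent"]),[np.round(x,1) for x in rect(W,m)[0]],np.round(rect(W,m)[1]))
E
```

```text
pics
{'clock': 0.0, 'qpos': array([-1.26782739,  0.6293288 ,  0.03843882,  1.51836668, -0.02697874,
        0.99629848, -0.02000032]), 'qd': array([ 7.01004774e-04, -1.12633037e-03, -3.85327010e-04, -6.68466125e-05,
       -8.07461343e-04,  1.07669561e-03, -7.07028683e-05]), 'tau': array([-1.85724830e-04, -5.63402832e+01,  1.22647393e+00, -1.93445492e+01,
        1.10420154e-02,  1.04144248e-02,  1.76173580e-05]), 'eef_pos': array([234.05632011, 605.72965956, 230.40069274]), 'tool_rot': array([-3.13970972e+00,  3.99558821e-05,  2.77283757e+00]), 'force': array([-0.54621911,  0.37937589,  0.60866224]), 'torque': array([-0.00311314,  0.03215811,  0.01877317]), 'gripper_force': 0.0, 'width': 85.19700608228786}
top [ 394.49688838   27.415832   1072.02156102] [-3.02540041 -0.01180179 -1.55255476]
dispenser 0.94 [287. 143.  31.  61.] [array([665.2, 125.8]), array([ 63.2, 155.6]), np.float64(76.6)] [665. 123.  30.]
dispenser 0.9 [350. 134.  39.  83.] [array([682.2, -35.8]), array([ 82.8, 203.8]), np.float64(86.0)] [710. -34.  45.]
dispenser 0.73 [415. 292.  42.  87.] [array([ 298.1, -215.5]
[... 2144 characters left out ...]
ile_top_c 0.7 [423. 233.  30.  24.] [array([584. , 302.6]), array([47.2, 79.3]), np.float64(40.3)] [588. 300.   4.]
pile_top_c 0.69 [428. 186.  29.  18.] [array([395.7, 358.3]), array([73.9, 47.2]), np.float64(27.8)] [401. 359.   4.]
pile_top_c 0.68 [403. 199.  21.  18.] [array([472.1, 266.4]), array([71.2, 44.8]), np.float64(0.6)] [475. 265.  22.]
bin 0.67 [208. 217.  35.  33.] [array([ 494.8, -261.5]), array([128.4, 100.2]), np.float64(7.5)] [ 524. -255.   20.]
bottle 0.97 [440. 250.  31.  52.] [array([650.5, 332. ]), array([ 64.4, 160.5]), np.float64(65.7)] [709. 300.  70.]
cast 0.56 [201. 300.  36.  28.] [array([ 763.4, -241.3]), array([63.8, 55.3]), np.float64(68.9)] [ 769. -239.   16.]
```

View pics/top1.png

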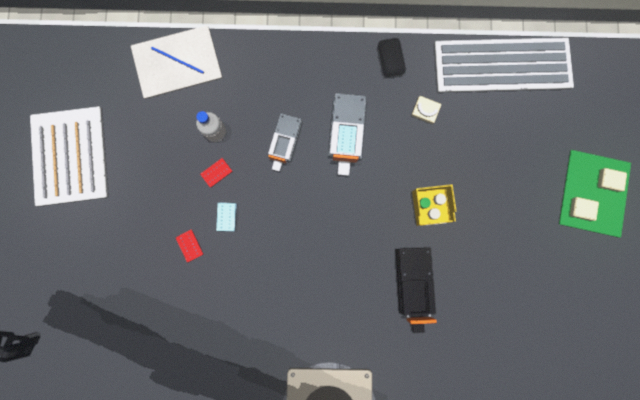

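View pics/scene1.png

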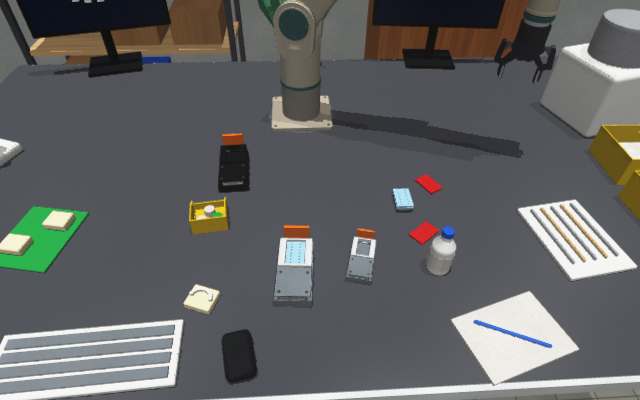

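The meant dispenser is the silver one at top-image pixel (350,134), with its handle at (347,160). It sits near (666,-34) with yaw about -4°. The pile is the blue plates at (226,217), near (467,267). The reds, the black dispenser and the small dispenser are decoys.

```bash
cat >> h.py <<'E'
# commanded pose kept by hand: x y z yaw(deg)
def rows(cmd,*tg):
    for t in tg:
        R0=R.from_euler('xyz',[180,0,cmd[3]],degrees=True).as_matrix()
        d=R0.T@(np.array(t[:3])-cmd[:3])/300
        w=-((t[3]-cmd[3]+180)%360-180)/90
        print(t,"t",np.round(d,4),"wz",round(w,4),"min rows",np.ceil(max(np.linalg.norm(d)*6,abs(w)*90/8.59)))
E
python3 - <<'E'
from h import *
d=shot("wrist"); print(np.round(d["hand_eye"],3),d["fx"])
c=[234.3,606.3,231.3,158.87]
rows(c,[460,360,260,116]); rows([460,360,260,116],[460,267,260,90],[600,100,260,86])
rows([460,267,260,90],[600,-33,250,86])
E
```

```text
[[-1.00000e-03 -9.57000e-01 -2.90000e-01  7.38600e+01]
 [ 1.00000e+00 -1.00000e-03  0.00000e+00 -4.57000e-01]
 [-1.00000e-03 -2.90000e-01  9.57000e-01 -1.42737e+02]
 [ 0.00000e+00  0.00000e+00  0.00000e+00  1.00000e+00]] 318.40387503560294
[460, 360, 260, 116] t [-0.9977 -0.4946 -0.0957] wz 0.4763 min rows 7.0
[460, 267, 260, 90] t [-0.2786 -0.1359 -0.    ] wz 0.2889 min rows 4.0
[600, 100, 260, 86] t [-0.9835  0.0395  0.    ] wz 0.3333 min rows 6.0
[600, -33, 250, 86] t [-1.      0.4667  0.0333] wz 0.0444 min rows 7.0
```

Call:
jog_arm([
  {"tx":-0.9977,"ty":-0.4946,"tz":-0.0957,"wz":0.4763},
  {"tx":-0.9977,"ty":-0.4946,"tz":-0.0957,"wz":0.4763},
  {"tx":-0.9977,"ty":-0.4946,"tz":-0.0957,"wz":0.4763},
  {"tx":-0.9977,"ty":-0.4946,"tz":-0.0957,"wz":0.4763},
  {"tx":-0.9977,"ty":-0.4946,"tz":-0.0957,"wz":0.4763},
  {"tx":-0.9977,"ty":-0.4946,"tz":-0.0957,"wz":0.4763},
  {"tx":-0.9977,"ty":-0.4946,"tz":-0.0957,"wz":0.4763},
  {"tx":-0.9977,"ty":-0.4946,"tz":-0.0957,"wz":0.4763},
  {"tx":-0.9977,"ty":-0.4946,"tz":-0.0957,"wz":0.4763},
  {"tx":-0.9977,"ty":-0.4946,"tz":-0.0957,"wz":0.4763},
])

```text
invalid input at $.plan[0]: expected keys tx, ty, tz, wx, wy, wz, claw
```

Call:
jog_arm([
  {"tx":-0.2786,"ty":-0.1359,"wz":0.2889},
  {"tx":-0.2786,"ty":-0.1359,"wz":0.2889},
  {"tx":-0.2786,"ty":-0.1359,"wz":0.2889},
  {"tx":-0.2786,"ty":-0.1359,"wz":0.2889},
  {"tx":-0.2786,"ty":-0.1359,"wz":0.2889},
  {"tx":-0.2786,"ty":-0.1359,"wz":0.2889},
  {"tx":-0.2786,"ty":-0.1359,"wz":0.2889},
])

```text
invalid input at $.plan[0]: expected keys tx, ty, tz, wx, wy, wz, claw
```

Run:
```python
from h import *
s,p,_=pose(); print(s["clock"],p,s["tool_rot"],s["qpos"])
d=shot("wrist"); save(d,"w1.png"); W=cloud(d)
for r in ctrl.trace(d,"pile_top_c")[:3]:
    print(r["score"],r["extent"],rect(W,r["pixels"]))
    k=cv2.erode(r["pixels"].astype(np.uint8),np.ones((3,3)))>0; print(rect(W,k&(W[...,2]>15)))
```

```text
0.95 [234.29488435 606.2889462  231.30431429] [-3.14155434e+00 -1.17608798e-05  2.77283650e+00] [-1.2677874   0.62839052  0.03846834  1.51744581 -0.02694978  0.99631181
 -0.01997408]
0.56 [217.2, 345.2, 17.5, 21.5] (((407.91827392578125, 382.8240051269531), (26.62395668029785, 15.849224090576172), 29.442502975463867), array([408.53568389, 385.22344519,   5.78801263]))
(((0.0, 0.0), (0.0, 0.0), 0.0), array([nan, nan, nan]))
0.54 [141.7, 394.6, 26.3, 5.5] (((443.55419921875, 244.90476989746094), (18.169944763183594, 59.4614372253418), 8.735803604125977), array([437.49585317, 260.85111871,  23.89936287]))
(((438.8614501953125, 257.470947265625), (25.461652755737305, 14.786430358886719), 82.55057525634766), array([438.3982914 , 260.7991749 ,  24.15713002]))
  return _methods._mean(a, axis=axis, dtype=dtype,
  ret = um.true_divide(
```

Call:
jog_arm([
  {"tx":-0.9977,"ty":-0.4946,"tz":-0.0957,"wx":0,"wy":0,"wz":0.4763,"claw":0},
  {"tx":-0.9977,"ty":-0.4946,"tz":-0.0957,"wx":0,"wy":0,"wz":0.4763,"claw":0},
  {"tx":-0.9977,"ty":-0.4946,"tz":-0.0957,"wx":0,"wy":0,"wz":0.4763,"claw":0},
  {"tx":-0.9977,"ty":-0.4946,"tz":-0.0957,"wx":0,"wy":0,"wz":0.4763,"claw":0},
  {"tx":-0.9977,"ty":-0.4946,"tz":-0.0957,"wx":0,"wy":0,"wz":0.4763,"claw":0},
  {"tx":-0.9977,"ty":-0.4946,"tz":-0.0957,"wx":0,"wy":0,"wz":0.4763,"claw":0},
  {"tx":-0.9977,"ty":-0.4946,"tz":-0.0957,"wx":0,"wy":0,"wz":0.4763,"claw":0},
  {"tx":-0.9977,"ty":-0.4946,"tz":-0.0957,"wx":0,"wy":0,"wz":0.4763,"claw":0},
  {"tx":-0.9977,"ty":-0.4946,"tz":-0.0957,"wx":0,"wy":0,"wz":0.4763,"claw":0},
])

```text
clock: 1.95
eef_pos: [460.5, 359.5, 260.2]
tool_rot: [3.141, -0.001, 2.022]
force: [-1.1, 1.6, 0.8]
width: 85.5
gripper_force: 0.0
```

Call:
jog_arm([
  {"tx":-0.2786,"ty":-0.1359,"tz":0,"wx":0,"wy":0,"wz":0.2889,"claw":0},
  {"tx":-0.2786,"ty":-0.1359,"tz":0,"wx":0,"wy":0,"wz":0.2889,"claw":0},
  {"tx":-0.2786,"ty":-0.1359,"tz":0,"wx":0,"wy":0,"wz":0.2889,"claw":0},
  {"tx":-0.2786,"ty":-0.1359,"tz":0,"wx":0,"wy":0,"wz":0.2889,"claw":0},
  {"tx":-0.2786,"ty":-0.1359,"tz":0,"wx":0,"wy":0,"wz":0.2889,"claw":0},
  {"tx":-0.2786,"ty":-0.1359,"tz":0,"wx":0,"wy":0,"wz":0.2889,"claw":0},
])

```text
clock: 2.55
eef_pos: [459.3, 269.1, 259.8]
tool_rot: [-3.141, -0.001, 1.577]
force: [-0.6, -0.4, 0.2]
width: 85.3
gripper_force: 0.0
```

Run:
```python
from h import *
s,p,_=pose(); print(s["clock"],p,s["tool_rot"],s["qpos"])
d=shot("wrist"); save(d,"w1.png"); W=cloud(d)
for r in ctrl.trace(d,"pile_top_c")[:3]:
    print(r["score"],r["extent"],rect(W,r["pixels"]))
    k=r["pixels"]&(W[...,2]>18); 
    if k.sum()>50: print(rect(W,k))
```

```text
2.55 [459.2985642  269.10291208 259.79868665] [-3.14114570e+00 -7.03059075e-04  1.57681037e+00] [-0.84918161  0.44890259  0.38894756  1.81749596 -0.21011663  0.91564406
 -0.36024815]
0.8 [264.9, 94.8, 68.5, 66.7] (((394.83917236328125, 358.2085876464844), (72.36058807373047, 45.6129035949707), 28.316425323486328), array([396.32312903, 358.92944033,   6.23612193]))
0.74 [328.0, 173.7, 61.8, 31.3] (((469.40655517578125, 265.5892028808594), (44.242103576660156, 69.68749237060547), 89.98095703125), array([469.55840044, 266.38393312,  24.19822024]))
(((469.40655517578125, 265.5892028808594), (44.242103576660156, 69.68749237060547), 89.98095703125), array([469.55840044, 266.38393312,  24.19822024]))
0.67 [419.5, 144.3, 61.7, 68.4] (((584.974853515625, 298.83392333984375), (44.36117172241211, 73.00039672851562), 38.05744934082031), array([583.41199661, 300.86667532,   6.23238004]))
```

Call:
jog_arm([
  {"tx":-1,"ty":0.4667,"tz":0.0333,"wx":0,"wy":0,"wz":0.0444,"claw":0.4},
  {"tx":-1,"ty":0.4667,"tz":0.0333,"wx":0,"wy":0,"wz":0.0444,"claw":0.4},
  {"tx":-1,"ty":0.4667,"tz":0.0333,"wx":0,"wy":0,"wz":0.0444,"claw":0.4},
  {"tx":-1,"ty":0.4667,"tz":0.0333,"wx":0,"wy":0,"wz":0.0444,"claw":0.4},
  {"tx":-1,"ty":0.4667,"tz":0.0333,"wx":0,"wy":0,"wz":0.0444,"claw":0.4},
  {"tx":-1,"ty":0.4667,"tz":0.0333,"wx":0,"wy":0,"wz":0.0444,"claw":0.4},
  {"tx":-1,"ty":0.4667,"tz":0.0333,"wx":0,"wy":0,"wz":0.0444,"claw":0.4},
  {"tx":-1,"ty":0.4667,"tz":0.0333,"wx":0,"wy":0,"wz":0.0444,"claw":0.4},
  {"tx":-1,"ty":0.4667,"tz":0.0333,"wx":0,"wy":0,"wz":0.0444,"claw":0.4},
  {"tx":-1,"ty":0.4667,"tz":0.0333,"wx":0,"wy":0,"wz":0.0444,"claw":0.4},
])

```text
clock: 3.65
eef_pos: [599.7, -30.9, 249.7]
tool_rot: [-3.141, -0.001, 1.504]
force: [0.9, 1.3, 1.1]
width: 51.3
gripper_force: 0.0
```

Run:
```python
from h import *
s,p,_=pose(); print(s["clock"],p,s["tool_rot"],s["qpos"],s["width"])
d=shot("wrist"); save(d,"w2.png"); W=cloud(d)
hsv=cv2.cvtColor(d["img"],cv2.COLOR_RGB2HSV)
org=(hsv[...,0]<16)&(hsv[...,1]>150)&(W[...,2]>70)&(W[...,1]<40)&(W[...,0]>500)
print("handle",org.sum(),rect(W,org))
pl=(hsv[...,0]>85)&(hsv[...,0]<105)&(hsv[...,1]>40)&(W[...,2]>36)&(W[...,2]<50)
print("plate",pl.sum(),rect(W,pl))
for r in ctrl.trace(d,"dispenser")[:3]:
    print(r["score"],r["extent"],rect(W,r["pixels"]&(W[...,2]>20)))
```

```text
3.65 [599.69988066 -30.9211616  249.65622878] [-3.14057788e+00 -1.36607459e-03  1.50383924e+00] [-0.24738009  0.56579452  0.40661404  1.64663812 -0.25910553  0.98376871
  0.18032512] 51.26929196514456
handle 334 (((616.4378051757812, -28.353988647460938), (60.11777114868164, 7.292206764221191), 85.8205337524414), array([616.61731872, -20.11952858,  79.83947398]))
plate 394 (((464.8483581542969, -113.85621643066406), (496.1374206542969, 63.047977447509766), 24.14989471435547), array([648.65058399, -17.196089  ,  44.12575857]))
0.84 [398.8, 171.4, 189.2, 75.3] (((684.0504150390625, -32.547943115234375), (81.19764709472656, 204.4735565185547), 85.51983642578125), array([714.51572596, -29.45810541,  43.46168601]))
0.67 [372.4, 31.2, 143.8, 59.1] (((661.6513671875, 117.56077575683594), (53.08470916748047, 144.88629150390625), 83.6234130859375), array([692.01450193, 113.77493245,  30.61108444]))
0.58 [100.5, 323.5, 177.1, 89.7] (((396.40399169921875, -146.87649536132812), (380.4602355957031, 101.42293548583984), 27.40900421142578), array([ 271.53978042, -192.39990356,   43.5501095 ]))
```

View pics/w2.png

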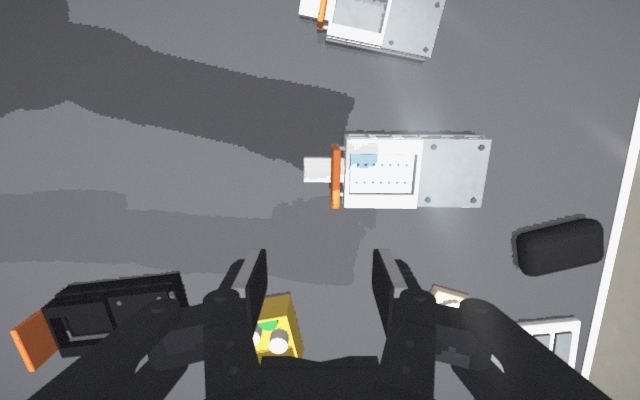

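The orange handle is at wrist-image pixel (335,177), world (616.4,-28.4), top at z=80, yaw -4.3°. That fits the sizes given. Now I'll pinch it.

Run:
```python
from h import *
rows([600,-33,250,86],[616.5,-29,100,85.7],[616.5,-29,57,85.7])
```

```text
[616.5, -29, 100, 85.7] t [0.0171 0.0539 0.5   ] wz 0.0033 min rows 4.0
[616.5, -29, 57, 85.7] t [0.0171 0.0539 0.6433] wz 0.0033 min rows 4.0
```

Call:
jog_arm([
  {"tx":0.0171,"ty":0.0539,"tz":0.15,"wx":0,"wy":0,"wz":0.0033,"claw":0.6},
  {"tx":0.0171,"ty":0.0539,"tz":0.3,"wx":0,"wy":0,"wz":0.0033,"claw":0.6},
  {"tx":0.0171,"ty":0.0539,"tz":0.44,"wx":0,"wy":0,"wz":0.0033,"claw":0.6},
  {"tx":0.0171,"ty":0.0539,"tz":0.5,"wx":0,"wy":0,"wz":0.0033,"claw":0.6},
  {"tx":0.0171,"ty":0.0539,"tz":0.5,"wx":0,"wy":0,"wz":0.0033,"claw":0.6},
  {"tx":0.0171,"ty":0.0539,"tz":0.55,"wx":0,"wy":0,"wz":0.0033,"claw":0.6},
  {"tx":0.0171,"ty":0.0539,"tz":0.6,"wx":0,"wy":0,"wz":0.0033,"claw":0.6},
  {"tx":0.0171,"ty":0.0539,"tz":0.63,"wx":0,"wy":0,"wz":0.0033,"claw":0.6},
  {"tx":0.0171,"ty":0.0539,"tz":0.6433,"wx":0,"wy":0,"wz":0.0033,"claw":0.6},
  {"tx":0.0171,"ty":0.0539,"tz":0.6433,"wx":0,"wy":0,"wz":0.0033,"claw":0.6},
  {"tx":0.0171,"ty":0.0539,"tz":0.6433,"wx":0,"wy":0,"wz":0.0033,"claw":0.6},
])

```text
clock: 4.85
eef_pos: [616.9, -29.2, 57.4]
tool_rot: [3.141, 0.0, 1.496]
force: [0.5, -0.0, 0.7]
width: 34.1
gripper_force: 0.0
```

Run:
```python
from h import *
d=shot("wrist"); save(d,"w3.png")
```

```text
(no output)
```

View pics/w3.png

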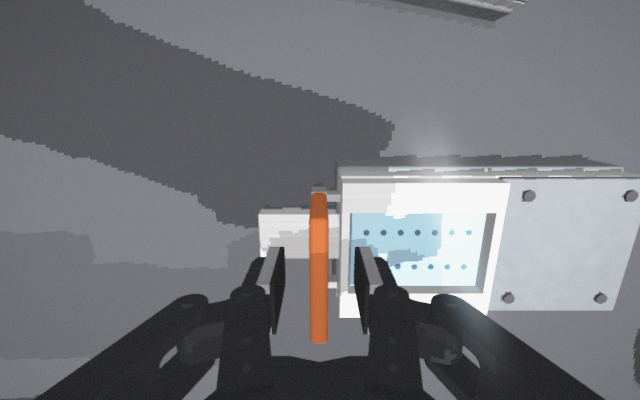

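The handle at (319,265) is centred between the fingers at (277,285) and (365,285). I'll close on it and pull.

Call:
jog_arm([
  {"tx":0,"ty":0,"tz":0,"wx":0,"wy":0,"wz":0,"claw":1},
  {"tx":0,"ty":0,"tz":0,"wx":0,"wy":0,"wz":0,"claw":1},
  {"tx":0,"ty":0,"tz":0,"wx":0,"wy":0,"wz":0,"claw":1},
  {"tx":0,"ty":0,"tz":0,"wx":0,"wy":0,"wz":0,"claw":1},
  {"tx":0,"ty":0,"tz":0,"wx":0,"wy":0,"wz":0,"claw":1},
  {"tx":0,"ty":0,"tz":0,"wx":0,"wy":0,"wz":0,"claw":1},
  {"tx":0,"ty":0,"tz":0,"wx":0,"wy":0,"wz":0,"claw":1},
])

```text
clock: 5.6
eef_pos: [616.6, -29.0, 57.6]
tool_rot: [3.141, -0.0, 1.496]
force: [-1.6, 0.1, 6.0]
width: 6.6
gripper_force: 59.7
```

Call:
jog_arm([
  {"tx":0,"ty":-0.02,"tz":0,"wx":0,"wy":0,"wz":0,"claw":1},
  {"tx":0,"ty":-0.04,"tz":0,"wx":0,"wy":0,"wz":0,"claw":1},
  {"tx":0,"ty":-0.06,"tz":0,"wx":0,"wy":0,"wz":0,"claw":1},
  {"tx":0,"ty":-0.08,"tz":0,"wx":0,"wy":0,"wz":0,"claw":1},
  {"tx":0,"ty":-0.1,"tz":0,"wx":0,"wy":0,"wz":0,"claw":1},
  {"tx":0,"ty":-0.12,"tz":0,"wx":0,"wy":0,"wz":0,"claw":1},
  {"tx":0,"ty":-0.14,"tz":0,"wx":0,"wy":0,"wz":0,"claw":1},
  {"tx":0,"ty":-0.16,"tz":0,"wx":0,"wy":0,"wz":0,"claw":1},
  {"tx":0,"ty":-0.18,"tz":0,"wx":0,"wy":0,"wz":0,"claw":1},
  {"tx":0,"ty":-0.2,"tz":0,"wx":0,"wy":0,"wz":0,"claw":1},
  {"tx":0,"ty":-0.22,"tz":0,"wx":0,"wy":0,"wz":0,"claw":1},
  {"tx":0,"ty":-0.22,"tz":0,"wx":0,"wy":0,"wz":0,"claw":1},
])

```text
clock: 6.8
eef_pos: [552.0, -24.1, 57.6]
tool_rot: [3.138, 0.0, 1.496]
force: [6.7, -1.1, 0.5]
width: 6.9
gripper_force: 59.1
```

Call:
jog_arm([
  {"tx":0,"ty":-0.015,"tz":0,"wx":0,"wy":0,"wz":0,"claw":1},
  {"tx":0,"ty":-0.03,"tz":0,"wx":0,"wy":0,"wz":0,"claw":1},
  {"tx":0,"ty":-0.04,"tz":0,"wx":0,"wy":0,"wz":0,"claw":1},
  {"tx":0,"ty":-0.045,"tz":0,"wx":0,"wy":0,"wz":0,"claw":1},
  {"tx":0,"ty":-0.05,"tz":0,"wx":0,"wy":0,"wz":0,"claw":1},
  {"tx":0,"ty":-0.053,"tz":0,"wx":0,"wy":0,"wz":0,"claw":1},
  {"tx":0,"ty":-0.053,"tz":0,"wx":0,"wy":0,"wz":0,"claw":1},
])

```text
clock: 7.5
eef_pos: [537.6, -23.0, 57.6]
tool_rot: [3.136, 0.0, 1.496]
force: [7.3, -0.5, 0.1]
width: 6.4
gripper_force: 59.1
```

Call:
jog_arm([
  {"tx":0,"ty":-0.003,"tz":0,"wx":0,"wy":0,"wz":0,"claw":1},
  {"tx":0,"ty":-0.007,"tz":0,"wx":0,"wy":0,"wz":0,"claw":1},
  {"tx":0,"ty":-0.01,"tz":0,"wx":0,"wy":0,"wz":0,"claw":1},
  {"tx":0,"ty":-0.01,"tz":0,"wx":0,"wy":0,"wz":0,"claw":1},
])

```text
clock: 7.9
eef_pos: [536.8, -23.0, 57.6]
tool_rot: [3.132, 0.001, 1.496]
force: [10.7, -0.6, -4.3]
width: 6.7
gripper_force: 58.6
```

Call:
jog_arm([
  {"tx":0,"ty":-0.005,"tz":0,"wx":0,"wy":0,"wz":0,"claw":1},
  {"tx":0,"ty":-0.012,"tz":0,"wx":0,"wy":0,"wz":0,"claw":1},
  {"tx":0,"ty":-0.018,"tz":0,"wx":0,"wy":0,"wz":0,"claw":1},
  {"tx":0,"ty":-0.018,"tz":0,"wx":0,"wy":0,"wz":0,"claw":1},
])

```text
clock: 8.3
eef_pos: [536.8, -23.0, 57.7]
tool_rot: [3.122, 0.002, 1.496]
force: [22.7, -0.7, -17.4]
width: 6.8
gripper_force: 58.5
```

Run:
```python
from h import *
d=shot("wrist"); save(d,"w4.png")
```

```text
(no output)
```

View pics/w4.png

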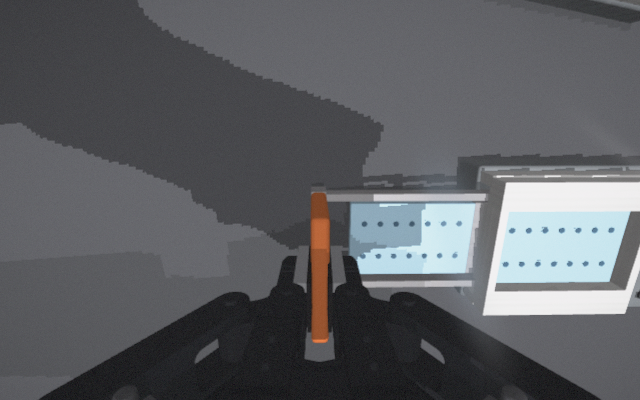

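The slide is at its stop: travel is 80.0 mm and the force is rising. The plate is out at (412,240) between the slide rails. I'll ease it back.

Call:
jog_arm([
  {"tx":0,"ty":0.015,"tz":0,"wx":0,"wy":0,"wz":0,"claw":1},
  {"tx":0,"ty":0.03,"tz":0,"wx":0,"wy":0,"wz":0,"claw":1},
  {"tx":0,"ty":0.045,"tz":0,"wx":0,"wy":0,"wz":0,"claw":1},
  {"tx":0,"ty":0.06,"tz":0,"wx":0,"wy":0,"wz":0,"claw":1},
  {"tx":0,"ty":0.075,"tz":0,"wx":0,"wy":0,"wz":0,"claw":1},
  {"tx":0,"ty":0.09,"tz":0,"wx":0,"wy":0,"wz":0,"claw":1},
  {"tx":0,"ty":0.105,"tz":0,"wx":0,"wy":0,"wz":0,"claw":1},
  {"tx":0,"ty":0.12,"tz":0,"wx":0,"wy":0,"wz":0,"claw":1},
  {"tx":0,"ty":0.135,"tz":0,"wx":0,"wy":0,"wz":0,"claw":1},
  {"tx":0,"ty":0.15,"tz":0,"wx":0,"wy":0,"wz":0,"claw":1},
  {"tx":0,"ty":0.165,"tz":0,"wx":0,"wy":0,"wz":0,"claw":1},
  {"tx":0,"ty":0.18,"tz":0,"wx":0,"wy":0,"wz":0,"claw":1},
])

```text
clock: 9.55
eef_pos: [581.2, -26.3, 57.6]
tool_rot: [3.14, -0.0, 1.496]
force: [3.0, 0.4, 6.4]
width: 7.3
gripper_force: 61.7
```

Call:
jog_arm([
  {"tx":0,"ty":0.015,"tz":0,"wx":0,"wy":0,"wz":0,"claw":1},
  {"tx":0,"ty":0.03,"tz":0,"wx":0,"wy":0,"wz":0,"claw":1},
  {"tx":0,"ty":0.045,"tz":0,"wx":0,"wy":0,"wz":0,"claw":1},
  {"tx":0,"ty":0.06,"tz":0,"wx":0,"wy":0,"wz":0,"claw":1},
  {"tx":0,"ty":0.075,"tz":0,"wx":0,"wy":0,"wz":0,"claw":1},
  {"tx":0,"ty":0.09,"tz":0,"wx":0,"wy":0,"wz":0,"claw":1},
  {"tx":0,"ty":0.1,"tz":0,"wx":0,"wy":0,"wz":0,"claw":1},
  {"tx":0,"ty":0.11,"tz":0,"wx":0,"wy":0,"wz":0,"claw":1},
  {"tx":0,"ty":0.117,"tz":0,"wx":0,"wy":0,"wz":0,"claw":1},
  {"tx":0,"ty":0.121,"tz":0,"wx":0,"wy":0,"wz":0,"claw":1},
  {"tx":0,"ty":0.121,"tz":0,"wx":0,"wy":0,"wz":0,"claw":1},
])

```text
clock: 10.65
eef_pos: [616.5, -29.0, 57.6]
tool_rot: [-3.142, -0.0, 1.496]
force: [2.5, 0.5, 7.2]
width: 6.7
gripper_force: 61.9
```

Call:
jog_arm([
  {"tx":0,"ty":0.004,"tz":0,"wx":0,"wy":0,"wz":0,"claw":1},
  {"tx":0,"ty":0.008,"tz":0,"wx":0,"wy":0,"wz":0,"claw":1},
  {"tx":0,"ty":0.008,"tz":0,"wx":0,"wy":0,"wz":0,"claw":1},
])

```text
clock: 10.95
eef_pos: [616.5, -29.0, 57.6]
tool_rot: [-3.137, -0.001, 1.496]
force: [-3.5, 0.5, 11.4]
width: 6.7
gripper_force: 62.7
```

Home again at 616.5, pressing lightly. I'll release, lift, and go over the pushed-out plate.

Call:
jog_arm([
  {"tx":0,"ty":-0.008,"tz":0,"wx":0,"wy":0,"wz":0,"claw":0.65},
  {"tx":0,"ty":-0.008,"tz":0,"wx":0,"wy":0,"wz":0,"claw":0.65},
  {"tx":0,"ty":-0.008,"tz":0,"wx":0,"wy":0,"wz":0,"claw":0.65},
  {"tx":0,"ty":-0.008,"tz":0,"wx":0,"wy":0,"wz":0,"claw":0.65},
  {"tx":0,"ty":-0.008,"tz":-0.05,"wx":0,"wy":0,"wz":0,"claw":0.65},
  {"tx":0,"ty":-0.008,"tz":-0.15,"wx":0,"wy":0,"wz":0,"claw":0.65},
  {"tx":0,"ty":-0.008,"tz":-0.3,"wx":0,"wy":0,"wz":0,"claw":0.65},
  {"tx":0,"ty":-0.008,"tz":-0.45,"wx":0,"wy":0,"wz":0,"claw":0.65},
  {"tx":0,"ty":-0.008,"tz":-0.5,"wx":0,"wy":0,"wz":0,"claw":0.65},
  {"tx":0,"ty":-0.008,"tz":-0.5,"wx":0,"wy":0,"wz":0,"claw":0.65},
])

```text
clock: 11.95
eef_pos: [618.5, -29.4, 211.2]
tool_rot: [3.135, -0.0, 1.496]
force: [0.0, 0.0, -0.7]
width: 29.8
gripper_force: 0.0
```

Run:
```python
from h import *
rows([616.5,-29,207,85.7],[587.5,-26.5,200,175.7])
```

```text
[587.5, -26.5, 200, 175.7] t [ 0.0011 -0.097   0.0233] wz -1.0 min rows 11.0
```

Call:
jog_arm([
  {"tx":0.0011,"ty":-0.097,"tz":0.0233,"wx":0,"wy":0,"wz":-1,"claw":0},
  {"tx":0.0011,"ty":-0.097,"tz":0.0233,"wx":0,"wy":0,"wz":-1,"claw":0},
  {"tx":0.0011,"ty":-0.097,"tz":0.0233,"wx":0,"wy":0,"wz":-1,"claw":0},
  {"tx":0.0011,"ty":-0.097,"tz":0.0233,"wx":0,"wy":0,"wz":-1,"claw":0},
  {"tx":0.0011,"ty":-0.097,"tz":0.0233,"wx":0,"wy":0,"wz":-1,"claw":0},
  {"tx":0.0011,"ty":-0.097,"tz":0.0233,"wx":0,"wy":0,"wz":-1,"claw":0},
  {"tx":0.0011,"ty":-0.097,"tz":0.0233,"wx":0,"wy":0,"wz":-1,"claw":0},
  {"tx":0.0011,"ty":-0.097,"tz":0.0233,"wx":0,"wy":0,"wz":-1,"claw":0},
  {"tx":0.0011,"ty":-0.097,"tz":0.0233,"wx":0,"wy":0,"wz":-1,"claw":0},
  {"tx":0.0011,"ty":-0.097,"tz":0.0233,"wx":0,"wy":0,"wz":-1,"claw":0},
  {"tx":0.0011,"ty":-0.097,"tz":0.0233,"wx":0,"wy":0,"wz":-1,"claw":0},
  {"tx":0.0011,"ty":-0.097,"tz":0.0233,"wx":0,"wy":0,"wz":-1,"claw":0},
])

```text
clock: 13.15
eef_pos: [586.5, -26.6, 199.0]
tool_rot: [3.141, -0.002, 3.067]
force: [0.4, -0.6, -0.1]
width: 85.7
gripper_force: 0.0
```

Run:
```python
from h import *
for i in range(3): ctrl.get_image("top")
s,p,_=pose(); print(s["clock"],p,s["tool_rot"],s["qpos"],s["width"])
d=shot("wrist"); save(d,"w5.png"); W=cloud(d)
hsv=cv2.cvtColor(d["img"],cv2.COLOR_RGB2HSV)
pl=(hsv[...,0]>80)&(hsv[...,0]<110)&(hsv[...,1]>30)
m=pl&(W[...,2]>27)&(W[...,2]<36)&(W[...,0]<622)&(W[...,0]>500)&(abs(W[...,1]+27)<40)
print("plate",m.sum(),rect(W,m))
org=(hsv[...,0]<16)&(hsv[...,1]>150)&(W[...,2]>76)&(abs(W[...,1]+27)<50)
print("handle",org.sum(),rect(W,org))
mg=pl&(W[...,0]>625); print("mag",rect(W,mg))
```

```text
13.3 [586.99295719 -26.53703262 199.46842142] [-3.14149300e+00 -1.33190400e-03  3.06499402e+00] [ 0.03288566  0.57476081 -0.05519819  1.72988482  0.04028314  0.83938178
  1.45378628] 85.68961283756475
plate 2393 (((584.7683715820312, -26.06344985961914), (44.16749572753906, 60.27846145629883), 84.72154235839844), array([584.50955222, -24.21214141,  32.23159012]))
handle 525 (((615.8290405273438, -28.87325668334961), (59.24690246582031, 7.091022968292236), 85.57056427001953), array([615.15970915, -28.58933115,  79.81744156]))
mag (((674.651123046875, -33.681739807128906), (45.85871887207031, 73.37313842773438), 85.70372009277344), array([678.02767602, -34.70926225,  41.02821205]))
```

View pics/w5.png

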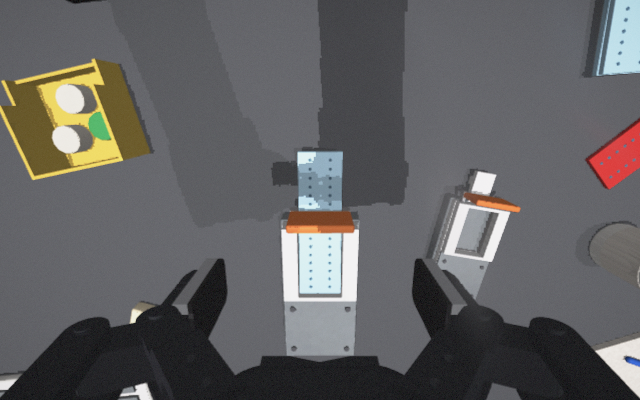

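The plate lies free on the tongue at (320,180), centre about (589,-26), top at z=32. The handle is home. I'll descend and straddle it.

Run:
```python
from h import *
rows([587.5,-26.5,200,175.7],[586.5,-26.2,60,175.7],[586.5,-26.2,13,175.7])
```

```text
[586.5, -26.2, 60, 175.7] t [0.0034 0.0007 0.4667] wz -0.0 min rows 3.0
[586.5, -26.2, 13, 175.7] t [0.0034 0.0007 0.6233] wz -0.0 min rows 4.0
```

Call:
jog_arm([
  {"tx":0.0034,"ty":0.0007,"tz":0.15,"wx":0,"wy":0,"wz":0,"claw":0.15},
  {"tx":0.0034,"ty":0.0007,"tz":0.3,"wx":0,"wy":0,"wz":0,"claw":0.15},
  {"tx":0.0034,"ty":0.0007,"tz":0.42,"wx":0,"wy":0,"wz":0,"claw":0.15},
  {"tx":0.0034,"ty":0.0007,"tz":0.48,"wx":0,"wy":0,"wz":0,"claw":0.15},
  {"tx":0.0034,"ty":0.0007,"tz":0.53,"wx":0,"wy":0,"wz":0,"claw":0.15},
  {"tx":0.0034,"ty":0.0007,"tz":0.57,"wx":0,"wy":0,"wz":0,"claw":0.15},
  {"tx":0.0034,"ty":0.0007,"tz":0.6,"wx":0,"wy":0,"wz":0,"claw":0.15},
  {"tx":0.0034,"ty":0.0007,"tz":0.6233,"wx":0,"wy":0,"wz":0,"claw":0.15},
  {"tx":0.0034,"ty":0.0007,"tz":0.6233,"wx":0,"wy":0,"wz":0,"claw":0.15},
  {"tx":0.0034,"ty":0.0007,"tz":0.6233,"wx":0,"wy":0,"wz":0,"claw":0.15},
])

```text
clock: 14.35
eef_pos: [586.9, -26.2, 13.5]
tool_rot: [3.142, 0.001, 3.067]
force: [0.1, -0.8, -0.0]
width: 72.4
gripper_force: 0.0
```

Call:
jog_arm([
  {"tx":0,"ty":0,"tz":0,"wx":0,"wy":0,"wz":0,"claw":0.4},
  {"tx":0,"ty":0,"tz":0,"wx":0,"wy":0,"wz":0,"claw":0.4},
  {"tx":0,"ty":0,"tz":0,"wx":0,"wy":0,"wz":0,"claw":0.48},
  {"tx":0,"ty":0,"tz":0,"wx":0,"wy":0,"wz":0,"claw":0.55},
  {"tx":0,"ty":0,"tz":0,"wx":0,"wy":0,"wz":0,"claw":0.7},
  {"tx":0,"ty":0,"tz":0,"wx":0,"wy":0,"wz":0,"claw":0.7},
  {"tx":0,"ty":0,"tz":0,"wx":0,"wy":0,"wz":0,"claw":0.7},
])

```text
clock: 15.05
eef_pos: [586.8, -26.2, 13.8]
tool_rot: [3.142, 0.001, 3.067]
force: [-1.1, -0.5, 4.9]
width: 42.7
gripper_force: 60.5
```

Gripped at 42.7 mm. The plate's rear edge is under the handle, so I'll draw it forward first and then lift.

Call:
jog_arm([
  {"tx":0.02,"ty":0,"tz":-0.006,"wx":0,"wy":0,"wz":0,"claw":0.7},
  {"tx":0.05,"ty":0,"tz":-0.006,"wx":0,"wy":0,"wz":0,"claw":0.7},
  {"tx":0.08,"ty":0,"tz":-0.006,"wx":0,"wy":0,"wz":0,"claw":0.7},
  {"tx":0.11,"ty":0,"tz":-0.006,"wx":0,"wy":0,"wz":0,"claw":0.7},
  {"tx":0.14,"ty":0,"tz":-0.006,"wx":0,"wy":0,"wz":0,"claw":0.7},
  {"tx":0.15,"ty":0,"tz":-0.03,"wx":0,"wy":0,"wz":0,"claw":0.7},
  {"tx":0.15,"ty":0,"tz":-0.1,"wx":0,"wy":0,"wz":0,"claw":0.7},
  {"tx":0.15,"ty":0,"tz":-0.2,"wx":0,"wy":0,"wz":0,"claw":0.7},
  {"tx":0.15,"ty":0,"tz":-0.3,"wx":0,"wy":0,"wz":0,"claw":0.7},
  {"tx":0.15,"ty":0,"tz":-0.39,"wx":0,"wy":0,"wz":0,"claw":0.7},
  {"tx":0.15,"ty":0,"tz":-0.39,"wx":0,"wy":0,"wz":0,"claw":0.7},
  {"tx":0.15,"ty":0,"tz":-0.39,"wx":0,"wy":0,"wz":0,"claw":0.7},
])

```text
clock: 16.25
eef_pos: [541.9, -22.9, 130.8]
tool_rot: [3.141, 0.002, 3.067]
force: [-0.6, -0.1, -0.6]
width: 42.4
gripper_force: 60.9
```

Run:
```python
from h import *
s,p,Rm=pose(); print(s["clock"],p,s["tool_rot"],s["width"])
d=shot("wrist"); save(d,"w6.png"); W=cloud(d)
hsv=cv2.cvtColor(d["img"],cv2.COLOR_RGB2HSV)
m=(hsv[...,0]>80)&(hsv[...,0]<110)&(hsv[...,1]>30)&(W[...,2]>p[2]-10)
T=(W-p)@Rm
print(m.sum(),rect(T,m))
q=T[m]; A=np.c_[q[:,:2],np.ones(len(q))]; print("tilt",np.linalg.lstsq(A,q[:,2],rcond=None)[0])
rows([541.6,-22.8,130,175.7],[469.5,265.7,130,180])
```

```text
16.25 [541.94776099 -22.86822282 130.8179854 ] [3.14147540e+00 1.74080160e-03 3.06659929e+00] 42.43710706625554
14712 (((-2.7404823303222656, -0.07155990600585938), (70.77849578857422, 127.25691986083984), 0.47326207160949707), array([  5.51651209,  -0.09270719, -18.41751691]))
tilt [ -0.09240039   0.10615495 -22.63530141]
[469.5, 265.7, 130, 180] t [0.3118 0.9409 0.    ] wz -0.0478 min rows 6.0
```

View pics/w6.png

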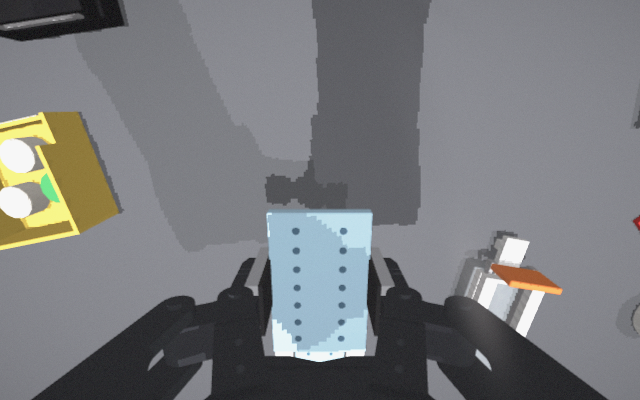

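The plate is held square and level at (319,285), about 2.7 mm off centre along tool x. I'll check how far the fingertips reach below it before placing.

Run:
```python
from h import *
s,p,Rm=pose(); d=shot("wrist"); W=cloud(d); T=(W-p)@Rm
hsv=cv2.cvtColor(d["img"],cv2.COLOR_RGB2HSV)
m=(abs(T[...,1])>22.5)&(abs(T[...,1])<35)&(abs(T[...,0])<13)&(T[...,2]>-60)&(T[...,2]<25)
print(m.sum(),np.round(np.percentile(T[m],[0,2,10,50,90,98,100],axis=0),1))
pl=(hsv[...,0]>80)&(hsv[...,0]<110)&(hsv[...,1]>30)&(abs(T[...,1])<21)&(T[...,2]>-25)&(T[...,2]<-10)
q=T[pl]; print(rect(T,pl),np.percentile(q[:,2],[5,50,95]))
A=np.c_[q[:,:2],np.ones(len(q))]; print("tilt",np.linalg.lstsq(A,q[:,2],rcond=None)[0])
```

```text
3944 [[-10.6 -35.  -60. ]
 [  0.6 -34.2 -59.3]
 [  6.6 -31.9 -56.6]
 [ 11.1 -22.8 -42.5]
 [ 12.1  31.7 -17. ]
 [ 12.6  34.3  -9.8]
 [ 13.   35.   -5.8]]
(((-2.6876564025878906, 0.00278472900390625), (70.89775848388672, 41.99549102783203), 0.00626781303435564), array([  3.16584076,   0.74268242, -18.34179703])) [-19.28636897 -18.34179703 -17.25840877]
tilt [ 6.33191300e-03  1.02973138e-03 -1.82936687e+01]
```

Fingertips reach 6.5 mm below the plate, so they would straddle the equally wide pile. I'll set the plate back on the tongue and regrip about 5.5 mm higher.

Call:
jog_arm([
  {"tx":0,"ty":0,"tz":0.15,"wx":0,"wy":0,"wz":0,"claw":0.7},
  {"tx":0,"ty":0,"tz":0.28,"wx":0,"wy":0,"wz":0,"claw":0.7},
  {"tx":0,"ty":0,"tz":0.35,"wx":0,"wy":0,"wz":0,"claw":0.7},
  {"tx":0,"ty":0,"tz":0.384,"wx":0,"wy":0,"wz":0,"claw":0.7},
  {"tx":0,"ty":0,"tz":0.384,"wx":0,"wy":0,"wz":0,"claw":0.7},
  {"tx":-0.03,"ty":0,"tz":0.384,"wx":0,"wy":0,"wz":0,"claw":0.7},
  {"tx":-0.06,"ty":0,"tz":0.384,"wx":0,"wy":0,"wz":0,"claw":0.7},
  {"tx":-0.09,"ty":0,"tz":0.384,"wx":0,"wy":0,"wz":0,"claw":0.7},
  {"tx":-0.12,"ty":0,"tz":0.384,"wx":0,"wy":0,"wz":0,"claw":0.7},
  {"tx":-0.14,"ty":0,"tz":0.384,"wx":0,"wy":0,"wz":0,"claw":0.7},
  {"tx":-0.15,"ty":0,"tz":0.387,"wx":0,"wy":0,"wz":0,"claw":0.7},
  {"tx":-0.15,"ty":0,"tz":0.39,"wx":0,"wy":0,"wz":0,"claw":0.7},
])

```text
clock: 17.55
eef_pos: [587.8, -26.3, 13.7]
tool_rot: [3.141, 0.002, 3.066]
force: [0.9, 0.4, 11.2]
width: 42.3
gripper_force: 62.0
```

Call:
jog_arm([
  {"tx":0,"ty":0,"tz":0,"wx":0,"wy":0,"wz":0,"claw":0.7},
  {"tx":0,"ty":0,"tz":0,"wx":0,"wy":0,"wz":0,"claw":0.35},
  {"tx":0,"ty":0,"tz":0,"wx":0,"wy":0,"wz":0,"claw":0.35},
  {"tx":0,"ty":0,"tz":0,"wx":0,"wy":0,"wz":0,"claw":0.35},
  {"tx":-0.006,"ty":0,"tz":-0.018,"wx":0,"wy":0,"wz":0,"claw":0.35},
  {"tx":-0.006,"ty":0,"tz":-0.018,"wx":0,"wy":0,"wz":0,"claw":0.35},
  {"tx":-0.006,"ty":0,"tz":-0.018,"wx":0,"wy":0,"wz":0,"claw":0.35},
  {"tx":-0.006,"ty":0,"tz":-0.018,"wx":0,"wy":0,"wz":0,"claw":0.45},
  {"tx":-0.006,"ty":0,"tz":-0.018,"wx":0,"wy":0,"wz":0,"claw":0.5},
  {"tx":-0.006,"ty":0,"tz":-0.018,"wx":0,"wy":0,"wz":0,"claw":0.7},
  {"tx":-0.006,"ty":0,"tz":-0.018,"wx":0,"wy":0,"wz":0,"claw":0.7},
  {"tx":-0.006,"ty":0,"tz":-0.018,"wx":0,"wy":0,"wz":0,"claw":0.7},
])

```text
clock: 18.75
eef_pos: [588.2, -26.3, 18.9]
tool_rot: [-3.142, -0.0, 3.067]
force: [-1.4, 0.3, 5.9]
width: 42.1
gripper_force: 60.4
```

Call:
jog_arm([
  {"tx":0.02,"ty":0,"tz":-0.006,"wx":0,"wy":0,"wz":0,"claw":0.7},
  {"tx":0.05,"ty":0,"tz":-0.006,"wx":0,"wy":0,"wz":0,"claw":0.7},
  {"tx":0.08,"ty":0,"tz":-0.006,"wx":0,"wy":0,"wz":0,"claw":0.7},
  {"tx":0.11,"ty":0,"tz":-0.006,"wx":0,"wy":0,"wz":0,"claw":0.7},
  {"tx":0.14,"ty":0,"tz":-0.006,"wx":0,"wy":0,"wz":0,"claw":0.7},
  {"tx":0.156,"ty":0,"tz":-0.03,"wx":0,"wy":0,"wz":0,"claw":0.7},
  {"tx":0.156,"ty":0,"tz":-0.1,"wx":0,"wy":0,"wz":0,"claw":0.7},
  {"tx":0.156,"ty":0,"tz":-0.2,"wx":0,"wy":0,"wz":0,"claw":0.7},
  {"tx":0.156,"ty":0,"tz":-0.3,"wx":0,"wy":0,"wz":0,"claw":0.7},
  {"tx":0.156,"ty":0,"tz":-0.372,"wx":0,"wy":0,"wz":0,"claw":0.7},
  {"tx":0.156,"ty":0,"tz":-0.372,"wx":0,"wy":0,"wz":0,"claw":0.7},
  {"tx":0.156,"ty":0,"tz":-0.372,"wx":0,"wy":0,"wz":0,"claw":0.7},
])

```text
clock: 19.95
eef_pos: [541.6, -22.9, 130.5]
tool_rot: [3.142, 0.001, 3.067]
force: [-0.3, -0.0, -0.7]
width: 42.2
gripper_force: 60.9
```

```bash
cat > held.py <<'E'
from h import *
def held():
    s,p,Rm=pose(); d=shot("wrist"); W=cloud(d); T=(W-p)@Rm
    hsv=cv2.cvtColor(d["img"],cv2.COLOR_RGB2HSV)
    pl=(hsv[...,0]>80)&(hsv[...,0]<110)&(hsv[...,1]>30)&(abs(T[...,1])<24)&(T[...,2]>-25)&(T[...,2]<-5)
    q=T[pl]; print("held in tool",rect(T,pl))
    A=np.c_[q[:,:2],np.ones(len(q))]; print("tilt",np.linalg.lstsq(A,q[:,2],rcond=None)[0])
    print(s["clock"],p,s["tool_rot"],s["width"])
    return d,W,p,Rm,hsv
E
python3 - <<'E'
from held import *
held()
rows([541.5,-22.8,130,175.7],[472,262,130,180])
E
```

```text
held in tool (((-1.9005241394042969, -0.8186798095703125), (70.37999725341797, 45.143653869628906), 0.035564787685871124), array([  4.05989666,   0.38019593, -13.31067818]))
tilt [ 7.33399245e-03  1.89072948e-03 -1.32687189e+01]
19.95 [541.61975494 -22.89017806 130.51215982] [3.14154698e+00 1.06369392e-03 3.06655966e+00] 42.19091141476837
[472, 262, 130, 180] t [0.3022 0.9293 0.    ] wz -0.0478 min rows 6.0
```

Run:
```python
from h import *
rows([541.5,-22.8,130,175.7],[535,265.6,140,180]); rows([535,265.6,140,180],[467.5,265.6,60,180],[467.5,265.6,17.5,180])
```

```text
[535, 265.6, 140, 180] t [ 0.0937  0.957  -0.0333] wz -0.0478 min rows 6.0
[467.5, 265.6, 60, 180] t [ 0.225  -0.      0.2667] wz 0.0 min rows 3.0
[467.5, 265.6, 17.5, 180] t [ 0.225  -0.      0.4083] wz 0.0 min rows 3.0
```

Call:
jog_arm([
  {"tx":0.0117,"ty":0.12,"tz":-0.0333,"wx":0,"wy":0,"wz":-0.006,"claw":0.7},
  {"tx":0.0235,"ty":0.24,"tz":-0.0333,"wx":0,"wy":0,"wz":-0.012,"claw":0.7},
  {"tx":0.0352,"ty":0.36,"tz":-0.0333,"wx":0,"wy":0,"wz":-0.018,"claw":0.7},
  {"tx":0.047,"ty":0.48,"tz":-0.0333,"wx":0,"wy":0,"wz":-0.024,"claw":0.7},
  {"tx":0.0587,"ty":0.6,"tz":-0.0333,"wx":0,"wy":0,"wz":-0.03,"claw":0.7},
  {"tx":0.07,"ty":0.72,"tz":-0.0333,"wx":0,"wy":0,"wz":-0.036,"claw":0.7},
  {"tx":0.08,"ty":0.82,"tz":-0.0333,"wx":0,"wy":0,"wz":-0.042,"claw":0.7},
  {"tx":0.088,"ty":0.9,"tz":-0.0333,"wx":0,"wy":0,"wz":-0.0478,"claw":0.7},
  {"tx":0.0937,"ty":0.957,"tz":-0.0333,"wx":0,"wy":0,"wz":-0.0478,"claw":0.7},
  {"tx":0.0937,"ty":0.957,"tz":-0.0333,"wx":0,"wy":0,"wz":-0.0478,"claw":0.7},
  {"tx":0.0937,"ty":0.957,"tz":-0.0333,"wx":0,"wy":0,"wz":-0.0478,"claw":0.7},
  {"tx":0.0937,"ty":0.957,"tz":-0.0333,"wx":0,"wy":0,"wz":-0.0478,"claw":0.7},
])

```text
clock: 21.2
eef_pos: [535.3, 263.1, 139.7]
tool_rot: [-3.14, -0.001, 3.139]
force: [-0.5, 0.2, -0.6]
width: 42.0
gripper_force: 60.9
```

Run:
```python
from held import *
for i in range(3): ctrl.get_image("top")
d,W,p,Rm,hsv=held(); save(d,"w7.png")
m=(hsv[...,0]>80)&(hsv[...,0]<110)&(hsv[...,1]>30)&(W[...,2]>20)&(W[...,2]<30)&(abs(W[...,0]-469)<50)&(abs(W[...,1]-265)<40)
print("pile",m.sum(),rect(W,m), np.nanpercentile(W[m],[1,99],axis=0))
```

```text
held in tool (((-1.8572349548339844, -0.86016845703125), (70.25603485107422, 45.03697204589844), 0.0809740200638771), array([  4.24541725,   0.38633378, -13.28167355]))
tilt [ 7.79921986e-03  1.93341700e-03 -1.32436128e+01]
21.35 [535.45121729 263.94538941 140.09000967] [-3.14087590e+00  3.03644248e-07  3.13956722e+00] 42.02615082022428
pile 5178 (((469.1993408203125, 266.0494384765625), (70.1485366821289, 44.074954986572266), 0.12096751481294632), array([467.04884165, 265.89696598,  24.22298249])) [[434.55801947 244.61535582  22.6162466 ]
 [503.77129132 287.56905509  25.82309151]]
```

View pics/w7.png

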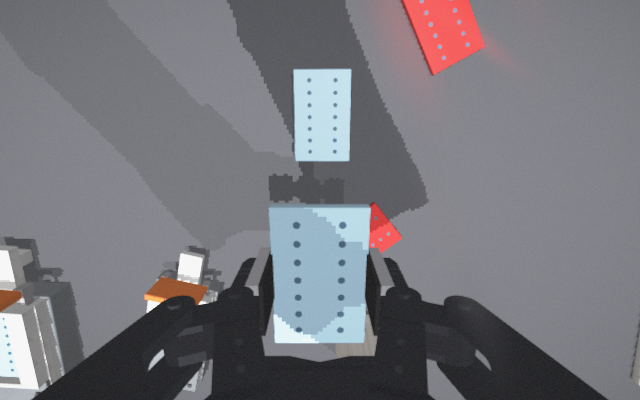

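The pile is at (322,115), world (469.2,266.0), yaw about 0, with the held plate aligned to it. I'll lower to a hover, check, then place.

Call:
jog_arm([
  {"tx":0.1,"ty":0.0013,"tz":0.0,"wx":0,"wy":0,"wz":0,"claw":0.7},
  {"tx":0.2,"ty":0.0013,"tz":0.06,"wx":0,"wy":0,"wz":0,"claw":0.7},
  {"tx":0.2257,"ty":0.0013,"tz":0.16,"wx":0,"wy":0,"wz":0,"claw":0.7},
  {"tx":0.2257,"ty":0.0013,"tz":0.26,"wx":0,"wy":0,"wz":0,"claw":0.7},
  {"tx":0.2257,"ty":0.0013,"tz":0.33,"wx":0,"wy":0,"wz":0,"claw":0.7},
  {"tx":0.2257,"ty":0.0013,"tz":0.3667,"wx":0,"wy":0,"wz":0,"claw":0.7},
  {"tx":0.2257,"ty":0.0013,"tz":0.3667,"wx":0,"wy":0,"wz":0,"claw":0.7},
  {"tx":0.2257,"ty":0.0013,"tz":0.3667,"wx":0,"wy":0,"wz":0,"claw":0.7},
  {"tx":0.2257,"ty":0.0013,"tz":0.3667,"wx":0,"wy":0,"wz":0,"claw":0.7},
  {"tx":0.2257,"ty":0.0013,"tz":0.3667,"wx":0,"wy":0,"wz":0,"claw":0.7},
  {"tx":0.2257,"ty":0.0013,"tz":0.3667,"wx":0,"wy":0,"wz":0,"claw":0.7},
])

```text
clock: 22.5
eef_pos: [467.8, 266.2, 30.8]
tool_rot: [3.141, 0.001, -3.142]
force: [-0.1, 0.3, -0.5]
width: 41.9
gripper_force: 60.9
```

Run:
```python
from h import *
s,p,R_=pose(); print(p,s["tool_rot"],s["force"])
```

```text
[467.82384843 266.20862565  30.79281964] [ 3.14080502e+00  1.15620069e-03 -3.14151856e+00] [-0.117473    0.3004844  -0.53769935]
```

Call:
jog_arm([
  {"tx":0.0017,"ty":0,"tz":0.012,"wx":0,"wy":0,"wz":0,"claw":0.7},
  {"tx":0.0017,"ty":0,"tz":0.024,"wx":0,"wy":0,"wz":0,"claw":0.7},
  {"tx":0.0017,"ty":0,"tz":0.034,"wx":0,"wy":0,"wz":0,"claw":0.7},
  {"tx":0.0017,"ty":0,"tz":0.04,"wx":0,"wy":0,"wz":0,"claw":0.7},
  {"tx":0.0017,"ty":0,"tz":0.044,"wx":0,"wy":0,"wz":0,"claw":0.7},
  {"tx":0.0017,"ty":0,"tz":0.046,"wx":0,"wy":0,"wz":0,"claw":0.7},
  {"tx":0.0017,"ty":0,"tz":0.046,"wx":0,"wy":0,"wz":0,"claw":0.7},
  {"tx":0.0017,"ty":0,"tz":0.046,"wx":0,"wy":0,"wz":0,"claw":0.7},
])

```text
clock: 23.3
eef_pos: [467.2, 266.3, 17.8]
tool_rot: [3.141, 0.001, -3.142]
force: [-2.6, -0.8, 17.9]
width: 42.1
gripper_force: 71.3
```

Call:
jog_arm([
  {"tx":0,"ty":0,"tz":-0.002,"wx":0,"wy":0,"wz":0,"claw":0.7},
  {"tx":0,"ty":0,"tz":-0.002,"wx":0,"wy":0,"wz":0,"claw":0.7},
  {"tx":0,"ty":0,"tz":-0.002,"wx":0,"wy":0,"wz":0,"claw":0.3},
  {"tx":0,"ty":0,"tz":-0.002,"wx":0,"wy":0,"wz":0,"claw":0.3},
  {"tx":0,"ty":0,"tz":-0.002,"wx":0,"wy":0,"wz":0,"claw":0.2},
  {"tx":0,"ty":0,"tz":-0.002,"wx":0,"wy":0,"wz":0,"claw":0.2},
  {"tx":0,"ty":0,"tz":-0.03,"wx":0,"wy":0,"wz":0,"claw":0.2},
  {"tx":0,"ty":0,"tz":-0.1,"wx":0,"wy":0,"wz":0,"claw":0.2},
  {"tx":0,"ty":0,"tz":-0.22,"wx":0,"wy":0,"wz":0,"claw":0.1},
  {"tx":0,"ty":0,"tz":-0.36,"wx":0,"wy":0,"wz":0,"claw":0},
  {"tx":0,"ty":0,"tz":-0.5,"wx":0,"wy":0,"wz":0,"claw":0},
  {"tx":0,"ty":0,"tz":-0.55,"wx":0,"wy":0,"wz":0,"claw":0},
])

```text
clock: 24.5
eef_pos: [468.7, 267.0, 185.9]
tool_rot: [3.138, 0.006, 3.142]
force: [-0.2, 0.0, 0.2]
width: 85.5
gripper_force: 0.0
```

Run:
```python
from h import *
for i in range(4): dt=shot("top")
save(dt,"top2.png",(150,90,470,340))
s,p,_=pose(); print(s["clock"],p,s["force"])
d=shot("wrist"); save(d,"w8.png"); W=cloud(d); hsv=cv2.cvtColor(d["img"],cv2.COLOR_RGB2HSV)
m=(hsv[...,0]>80)&(hsv[...,0]<110)&(hsv[...,1]>30)&(abs(W[...,0]-469)<55)&(abs(W[...,1]-266)<45)&(W[...,2]>8)
q=W[m]; print(rect(W,m),np.percentile(q[:,2],[2,10,50,90,98]))
t=m&(W[...,2]>27); print("top",rect(W,t)); q=W[t]
print(np.linalg.lstsq(np.c_[q[:,:2],np.ones(len(q))],q[:,2],rcond=None)[0])
```

```text
24.7 [466.52187747 265.71405983 181.23757952] [-0.42687787  0.10392376 -0.03372949]
(((469.52117919921875, 264.9984436035156), (70.57121276855469, 87.5917739868164), 0.5229312777519226), array([456.12694224, 268.0390741 ,  30.49391638])) [ 28.30996757  29.36618335  30.49391638 264.72910734 272.19577058]
top (((469.6014404296875, 264.96942138671875), (70.41532135009766, 87.59065246582031), 0.41310298442840576), array([456.27977091, 268.04324545,  30.51435821]))
[-1.42780949e+00 -3.77323355e-01  8.41119864e+02]
```

View pics/w8.png

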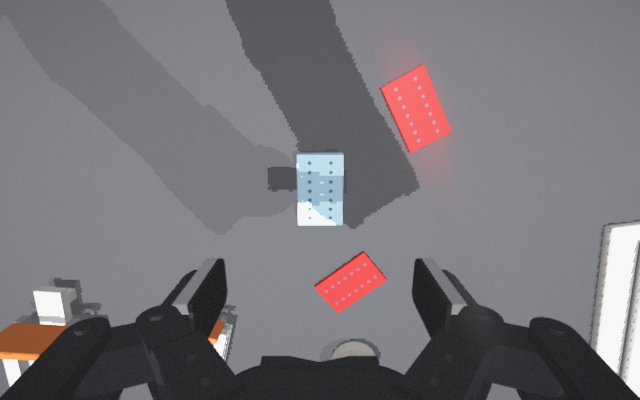

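View pics/top2.png

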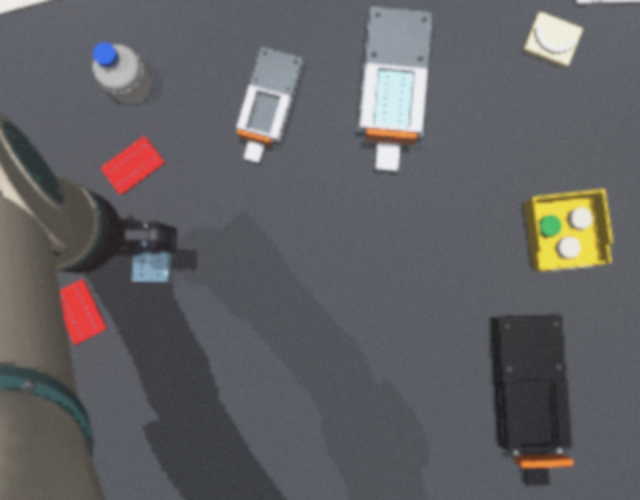

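The wrist picture shows the plate on the pile at (320,189). The top picture shows the slide home, plates in the magazine, and the bystanders in place. I'll do one numeric check of the fit.

Run:
```python
from h import *
for i in range(4): ctrl.get_image("top")
d=shot("wrist"); W=cloud(d); hsv=cv2.cvtColor(d["img"],cv2.COLOR_RGB2HSV)
m=(hsv[...,0]>80)&(hsv[...,0]<110)&(hsv[...,1]>20)&(abs(W[...,0]-469)<55)&(abs(W[...,1]-266)<35)&(W[...,2]>8)&(W[...,2]<50)
t=m&(W[...,2]>27.5); print("top",t.sum(),rect(W,t)); q=W[t]
print(np.linalg.lstsq(np.c_[q[:,:2],np.ones(len(q))],q[:,2],rcond=None)[0])
l=m&(W[...,2]<26); print("lower visible",l.sum(), np.median(W[l],0) if l.any() else "")
```

```text
top 2804 (((469.4917907714844, 266.250732421875), (70.33840942382812, 44.1393928527832), 0.06322368234395981), array([462.56383183, 268.65181575,  30.20143608]))
[5.84040981e-04 1.00732517e-04 2.99158402e+01]
lower visible 46 [434.47782837 266.28345578  23.40899639]
```

The plate is centred within 0.5 mm, level, at the expected height of 30 mm, and the arm is clear. Handing in.

```bash
python3 -c "
from cell import ctrl
print(ctrl.finish_job())"
```

```text
the job is handed in; nothing more can be done
None
```

The job is handed in: I pulled the slide to its stop, eased it home, and stacked the pushed-out plate level on the pile, within about 0.5 mm of square, with the other plates still in the dispenser and the bin, bottle and cast not touched; I set the plate back on the tongue once to regrip it higher.

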